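Roll the big tin along the packing board to the loading bay

ROBOT

A 6-joint arm with a two-finger parallel gripper is mounted at the origin on the work surface. World frame = base frame: x ahead of the robot, y to its left, z up, the work surface at z = 0. Lengths are in m, angles in rad, forces in N, time in s.
With the tool pointing down it reaches from about 0.35 to 0.875 m from the base axis. Payload 4.2 kg.
Tool frame: the origin (TCP) lies on the centre line of the jaws, within the pads' length; the fingertips stand 22 mm ahead of it and the grasp point (between the pads) lies 3 mm ahead of it; z points along the fingers, y is the direction in which the jaws open and shut (so a half turn about z gives the same grasp; the last joint's range is limited). The gripper opens to 87 mm and grips with 3 to 60 N. Pads are 19 mm wide; open, the fingers measure 117 mm over their backs; the gripper's body (75 mm by 190 mm) begins 51 mm behind the grasp point.
Start: joints at [1.587, 0.385, 0.008, 0, -1.194, -0.259], TCP at [0.15, 0.607, 0.245] pointing down, gripper open.
Joint ranges: [-3.14, 3.14], [-1.21, 2.06], [-1.07, 1.41], [-3.16, 2.05], [-2.99, -0.16], [-3.1, 3.1]. Speed limits (rad/s): [2.79, 2.79, 3.14, 3.14, 3.14, 3.14].

INTERFACE

Orientations are given as a rotation vector (axis times angle).
In Python, from plant import get_state, imaging, bot gives the robot as it stands.
- The arm moves only by the shell command python3 -m crank 'ROWS' [OPENING] [FORCE]. ROWS is JSON, a list of rows, each an object of numbers: "dx", "dy", "dz": the shift along the tool's x, y, z in m; "rx", "ry", "rz": the turn, a rotation vector about the tool's x, y, z in rad. In form: [{"dx": .., "dy": .., "dz": .., "rx": .., "ry": .., "rz": ..}, ...]. A call has 1 to 12 rows; each row shifts and turns the commanded pose from where the row before left it, along the tool's axes as they then stand; what a row does not reach is not made up. A row lasts 1/8 s, in which the tool goes at most 62.5 mm and 10.7 degrees, less where a joint would pass 70% of its speed; a pose out of reach is approached as far as the arm can. A call with a gripper value outside its range is refused whole. OPENING is the closure, from -1 (fully open) to 1 (shut), set as the call begins (- or left out, the last holds). The fingers move at their own pace and stop on an object; FORCE is the grip in N (left out, the last holds). Time passes only in rows, so rows that do not move let the fingers close. It gives the time, the measured TCP pose, the force and the opening at its end, in the units of the state.
- get_state(): the state, without advancing time (a new reading comes with each control period).
- imaging.camera(name): name is "scene" or "top" or "wrist"; returns a dict with "image" (420x560x3 uint8, red, green, blue), "fx", "fy", "cx", "cy" (pixels), "R" (3x3) and "t" (3): a world point X has camera coordinates R X + t; the wrist camera has in their place "hand_eye" (4x4, takes a point from camera to tool coordinates, whose origin is the TCP and whose axes are the flange's). Camera axes: x right, y down, z forward; pixel columns grow to the right and rows downward; lengths in m; the calibration is good to about 2 mm. The wrist camera is an equidistant fisheye: a pixel r from the principal point sees the ray r / f radians off the axis. A picture is of the moment at which its call begins: read the wrist's pose just before it. There is no depth.
- bot.job_done(): hands the job in, once; it reports no verdict.
The state is a dict: "time": time; "joints": joint angles; "qvel": joint speeds; "joint_torque": joint torques, N m; "ee_pos": TCP position; "tool_rot": TCP orientation; "force": force on the tool from outside, world axes, zero at the start; "ft_torque": the same for the moment, N m; "grip_width": finger opening in m.
Only numpy, scipy, OpenCV 4.12 (cv2) and the standard library are available. Lean on these libraries where they do the work, as an engineer would, in place of code of your own. Each camera call takes 0.05 s, during which the arm holds its last target. There are 200 camera calls.

TASK

The big tin lies on its side on the packing board: with the fingertips on top of it, roll it along the board until it lies at rest in the middle of the green loading bay, square to it, and leave it lying there. Touch only its upper half, keep it rolling gently (it must not shoot away), do not drag, lift or upend it, and leave the two small tins and the roll of tape on the board where they are.

Things in the scene. Friction and masses are not known exactly. Their poses are not given: they have to be found in the camera images.
- tin: big closed brass tin on its side, 100 mm diameter, 118 mm long, 0.28-0.56 kg, too wide to grasp. Origin in its middle, 50 mm above the board; top line 50 mm above the origin. Own x runs along its axis; y, z turn as it rolls (z up at the start, at the dark seam). Under a fingertip that does not slip, its middle travels half as far as its top. Let go at 50 mm/s it stops in about 5 mm
- bay: green loading bay, a flat painted rectangle on the board, 190 mm along its x, 140 mm along its y, flush, no stop or edge. Origin at its centre, on the board's top. The tin rolls along its y axis (towards +y or -y, according to where it starts; 180 to 320 mm) and ends with its axis along the bay's x axis. It starts nearly in line with the bay
- board: fixed cardboard-faced packing board, 380 mm along its x, 620 mm along its y, 12 mm thick; origin at the centre of its underside, so its top is 12 mm above the table
- candle_a: small open-topped brass tin standing upright on the board's far edge (+x of the board), 66 mm in diameter, 85 mm tall with a 13 mm cardboard wick above; origin at the centre of its underside. Leave alone
- candle_b: a second small tin, the same as the first. Leave alone
- tape: yellow roll of tape lying flat on the board's near edge, 72 mm in diameter, 24 mm tall; origin at the centre of its underside. Leave alone
Mind the look-alikes: they are no part of the job. Leave any blue or pink look-alike of the tin alone.

How it is judged:
By the outcome, as a careful person would: the job done as asked, in the order asked, and still so for the second after the job is handed in, with the robot touching nothing.
It also fails if it takes over 72 s, if anything falls off the work surface, if the arm or the gripper's body presses on something with over 40 N, if the wrist force passes 120 N, or if a joint passes its speed limit or range.

## Working session

There is one attempt and no reset: what is moved stays moved. The work goes in short steps, Python scripts to look and compute and a shell command to move; the robot and the scene stay as the last step left them, time stands still between calls to the robot, and variables do not carry over. Pictures are saved under pics/ and viewed, about 8 in all and at most 12, crops included, and the job is handed in when it is done.

```bash
mkdir -p pics; ls; python3 - <<'E'
from plant import get_state, imaging, bot
import cv2,numpy as np
s=get_state();print({k:np.round(v,3).tolist() for k,v in s.items()})
for n in("scene","top"):
    c=imaging.camera(n);cv2.imwrite(f"pics/{n}0.png",c["image"][:,:,::-1]);print(n,{k:np.round(v,4).tolist() for k,v in c.items() if k!="image"})
E
```

```text
pics
{'time': 0.0, 'joints': [1.587, 0.386, 0.007, -0.001, -1.194, -0.259], 'qvel': [0.001, -0.0, 0.001, 0.001, -0.0, 0.002], 'joint_torque': [-0.0, -39.066, 18.74, 4.22, 0.011, -0.0], 'ee_pos': [0.15, 0.606, 0.243], 'tool_rot': [3.116, -0.38, -0.0], 'force': [1.472, -0.263, -0.064], 'ft_torque': [-0.002, 0.018, 0.004], 'grip_width': 0.087}
scene {'fx': 462.1845, 'fy': 462.1845, 'cx': 276.431, 'cy': 211.8214, 'R': [[-0.5953, 0.8035, 0.0011], [0.6792, 0.5039, -0.5336], [-0.4293, -0.3169, -0.8458]], 't': [0.3475, -0.2552, 1.371]}
top {'fx': 503.2941, 'fy': 503.2941, 'cx': 278.3422, 'cy': 201.3093, 'R': [[0.0187, -0.9995, 0.0245], [-0.9872, -0.0223, -0.1579], [0.1584, -0.0212, -0.9872]], 't': [-0.1209, 0.4595, 1.1487]}
```

View pics/top0.png

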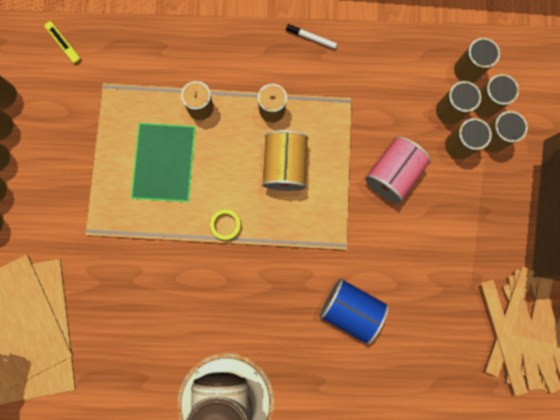

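View pics/scene0.png

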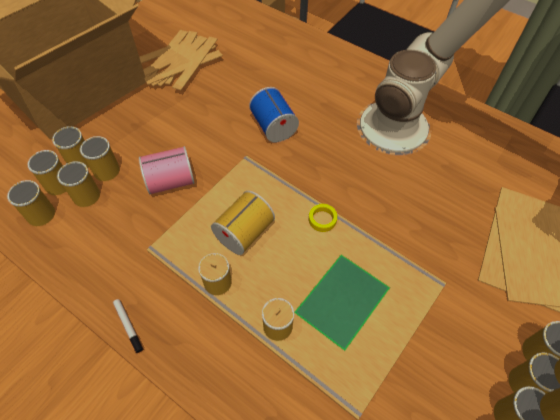

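Top view: the brass tin is at (286,160). The look-alikes are pink at (398,170) and blue at (355,312), both off the board. The brass one is the only one on the board and matches the description. The green bay is at (163,162), the candles at (197,98) and (272,100), the tape at (225,225). I'll confirm in an enlarged crop and measure.

```bash
cat > h.py <<'E'
from plant import get_state, imaging, bot
import cv2,numpy as np
from scipy.optimize import least_squares
def ray(c,uv,z):
    uv=np.atleast_2d(np.float64(uv));d=np.c_[(uv[:,0]-c["cx"])/c["fx"],(uv[:,1]-c["cy"])/c["fy"],np.ones(len(uv))]
    R=np.array(c["R"]);o=-R.T@np.array(c["t"]);d=d@R
    return o+d*((z-o[2])/d[:,2])[:,None]
def proj(c,X):
    p=np.atleast_2d(X)@np.array(c["R"]).T+np.array(c["t"]);return np.c_[c["fx"]*p[:,0]/p[:,2]+c["cx"],c["fy"]*p[:,1]/p[:,2]+c["cy"]]
def bay(c):
    h=cv2.cvtColor(c["image"],cv2.COLOR_RGB2HSV);m=cv2.inRange(h,(65,80,40),(95,255,200))
    n,l,s,_=cv2.connectedComponentsWithStats(m);k=1+s[1:,4].argmax();cn=cv2.findContours((l==k).astype(np.uint8),0,2)[0][0]
    w=ray(c,cn[:,0],.012)[:,:2];return cv2.minAreaRect((w*1000).astype(np.float32))
E
python3 - <<'E'
from h import *
for n in("scene","top"):
    c=imaging.camera(n);print(n,bay(c))
    np.save(n+".npy",c,allow_pickle=True)
    if n=="top":
        for name,uv,z in [("tin",(286,160),.07),("ca",(196,90),.097),("cb",(272,90),.097),("tape",(225,225),.03),("board",[(103,85),(351,99),(346,248),(87,236)],.012)]: print(name,ray(c,uv,z).round(3).tolist())
t=np.load("top.npy",allow_pickle=True).item()["image"];s=np.load("scene.npy",allow_pickle=True).item()["image"]
a=cv2.resize(t[120:200,250:320],None,fx=5.5,fy=5.5,interpolation=2);b=cv2.resize(s[185:260,205:280],(400,440),interpolation=2)
b=cv2.resize(s[185:260,205:280],None,fx=5.5,fy=5.5,interpolation=2);b=cv2.copyMakeBorder(b,0,a.shape[0]-b.shape[0],0,0,0)
cv2.imwrite("pics/crop.png",np.hstack([a,b])[:,:,::-1])
E
```

```text
scene ((557.2442626953125, 169.9940643310547), (134.3728485107422, 183.8904571533203), 87.79412841796875)
top ((557.9452514648438, 169.70391845703125), (131.69297790527344, 181.4649200439453), 87.88104248046875)
tin [[0.554, -0.127, 0.07]]
ca [[0.709, 0.085, 0.097]]
cb [[0.714, -0.091, 0.097]]
tape [[0.404, 0.013, 0.03]]
board [[0.748, 0.328, 0.012], [0.729, -0.289, 0.012], [0.357, -0.275, 0.012], [0.373, 0.338, 0.012]]
```

View pics/crop.png

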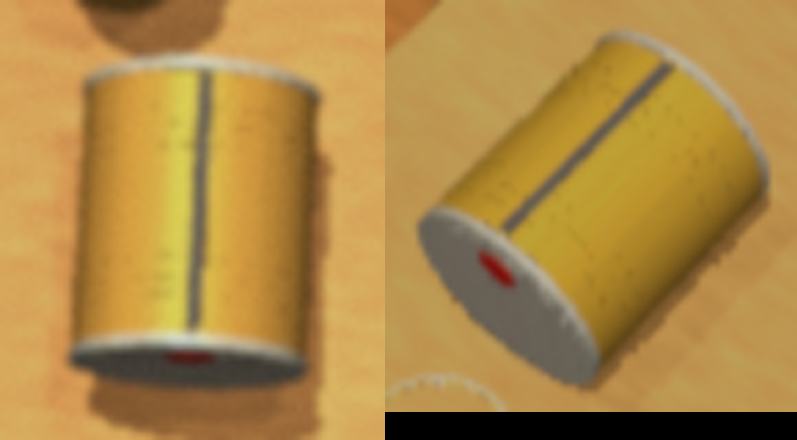

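```bash
cat >> h.py <<'E'
def rim(x,y,a,L=.118,r=.05):
    t=np.linspace(0,2*np.pi,120);ax=np.array([np.cos(a),np.sin(a),0]);n=np.array([-np.sin(a),np.cos(a),0])
    c=np.array([x,y,.062]);ring=np.outer(np.cos(t),n)*r+np.outer(np.sin(t),[0,0,1])*r
    return np.r_[c+ax*L/2+ring,c-ax*L/2+ring]
def fit(obs,p0):
    def f(p):
        o=[]
        for c,P in obs:
            h=cv2.convexHull(proj(c,rim(*p)).astype(np.float32));o+=[cv2.pointPolygonTest(h,(float(u),float(v)),True) for u,v in P]
        return np.array(o)
    return least_squares(f,p0,diff_step=1e-3,x_scale=[.01,.01,.05])
E
python3 - <<'E'
from h import *
T=np.load("top.npy",allow_pickle=True).item();S=np.load("scene.npy",allow_pickle=True).item()
pt=np.array([(85,85),(77,220),(70,355),(318,95),(312,230),(305,370),(195,54),(130,62),(270,68),(180,389),(110,378),(260,386)])/5.5+[250-.41,120-.41]
ps=(np.array([(600,40),(510,127),(418,215),(768,185),(680,288),(590,388),(660,43),(735,105),(430,275),(500,350)])-[385,0])/5.5+[205-.41,185-.41]
for o in ([(T,pt)],[(S,ps)],[(T,pt),(S,ps)]):
    r=fit(o,[.55,-.12,-.03]);print(r.x.round(4),r.fun.round(1))
x,y,a=r.x
b=np.radians(-2.1);bx=np.array([np.cos(b),np.sin(b)]);by=np.array([-bx[1],bx[0]]);d=np.array([.5575,.170])-[x,y]
print("along x",d@bx,"along y",d@by,"yaw err deg",np.degrees(b-a))
E
```

```text
[ 0.5538 -0.1246 -0.0336] [-0.  -0.   0.1 -0.1  0.   0.1 -0.9 -0.2 -0.1 -0.7 -0.3 -0.3]
[ 0.5548 -0.1238 -0.0254] [-0.2 -0.6 -1.2 -0.5 -0.6 -1.1 -1.  -1.  -0.9 -0.9]
[ 0.5542 -0.1243 -0.0287] [ 0.2  0.1  0.1 -0.3 -0.1  0.  -0.8 -0.   0.  -0.8 -0.4 -0.5 -0.1 -0.4
 -0.9 -0.5 -0.8 -1.4 -0.7 -0.8 -1.1 -1.1]
along x -0.0074624488292744425 along y 0.2942006401720688 yaw err deg -0.4548356242854844
```

```bash
python3 -m crank '[{"rz":0.17},{"rz":0.17},{"rz":0.17},{"rz":0.17},{"rz":0.17},{"rz":0.17},{"rz":0.17},{"rz":0.167},{}]' -0.1 20; python3 - <<'E'
from h import *
from scipy.spatial.transform import Rotation as Ro
s=get_state();R=Ro.from_rotvec(s["tool_rot"]).as_matrix();print(R.round(3),s["ee_pos"],s["joints"])
print("shift in tool axes",R.T@(np.array([.553,-.160,.20])-s["ee_pos"]))
E
```

```text
[[ 0.971 -0.241 -0.   ]
 [-0.241 -0.971 -0.001]
 [ 0.     0.001 -1.   ]] [0.15018631 0.60635312 0.24387605] [ 1.58656898e+00  3.85265532e-01  7.15063793e-03 -2.60731247e-04
 -1.19399273e+00 -2.58612010e-01]
shift in tool axes [0.57532947 0.64689298 0.04479441]invalid input at $[0]: expected keys dx, dy, dz, rx, ry, rz
```

```bash
python3 -m crank '[{"dx":0,"dy":0,"dz":0,"rx":0,"ry":0,"rz":0.17},{"dx":0,"dy":0,"dz":0,"rx":0,"ry":0,"rz":0.17},{"dx":0,"dy":0,"dz":0,"rx":0,"ry":0,"rz":0.17},{"dx":0,"dy":0,"dz":0,"rx":0,"ry":0,"rz":0.17},{"dx":0,"dy":0,"dz":0,"rx":0,"ry":0,"rz":0.17},{"dx":0,"dy":0,"dz":0,"rx":0,"ry":0,"rz":0.17},{"dx":0,"dy":0,"dz":0,"rx":0,"ry":0,"rz":0.17},{"dx":0,"dy":0,"dz":0,"rx":0,"ry":0,"rz":0.167},{"dx":0,"dy":0,"dz":0,"rx":0,"ry":0,"rz":0}]' -0.1 20; cat > st.py <<'E'
import sys
from h import *
from scipy.spatial.transform import Rotation as Ro
s=get_state();R=Ro.from_rotvec(s["tool_rot"]).as_matrix()
print("t",round(s["time"],2),"pos",s["ee_pos"].round(4),"F",np.round(s["force"],1),"w",round(s["grip_width"],3),"yaw",np.degrees(np.arctan2(-R[0,1],-R[1,1])).round(2) , "z",R[:,2].round(3))
if len(sys.argv)>3: print("tool shift",(R.T@(np.array([float(v) for v in sys.argv[1:4]])-s["ee_pos"])).round(4))
E
python3 st.py .553 -.160 .20
```

```text
time: 1.32
ee_pos: [0.1502, 0.6065, 0.2443]
tool_rot: [2.191, -2.251, 0.0]
force: [0.3, -0.4, -0.6]
grip_width: 0.0477
t 1.32 pos [0.1502 0.6065 0.2443] F [ 0.3 -0.4 -0.6] w 0.048 yaw 91.55 z [-0.    -0.001 -1.   ]
tool shift [ 0.7553 -0.4234  0.0446]
```

```bash
python3 -m crank '[{"dx":0.05,"dy":-0.028,"dz":0,"rx":0,"ry":0,"rz":0},{"dx":0.05,"dy":-0.028,"dz":0,"rx":0,"ry":0,"rz":0},{"dx":0.05,"dy":-0.028,"dz":0,"rx":0,"ry":0,"rz":0},{"dx":0.05,"dy":-0.028,"dz":0,"rx":0,"ry":0,"rz":0},{"dx":0.05,"dy":-0.028,"dz":0,"rx":0,"ry":0,"rz":0},{"dx":0.05,"dy":-0.028,"dz":0,"rx":0,"ry":0,"rz":0},{"dx":0.05,"dy":-0.028,"dz":0,"rx":0,"ry":0,"rz":0},{"dx":0.05,"dy":-0.028,"dz":0,"rx":0,"ry":0,"rz":0},{"dx":0.05,"dy":-0.028,"dz":0,"rx":0,"ry":0,"rz":0},{"dx":0.05,"dy":-0.028,"dz":0,"rx":0,"ry":0,"rz":0},{"dx":0.05,"dy":-0.028,"dz":0,"rx":0,"ry":0,"rz":0},{"dx":0.05,"dy":-0.028,"dz":0,"rx":0,"ry":0,"rz":0}]'; python3 -m crank '[{"dx":0.05,"dy":-0.028,"dz":0.01,"rx":0,"ry":0,"rz":0},{"dx":0.05,"dy":-0.028,"dz":0.02,"rx":0,"ry":0,"rz":0},{"dx":0.05,"dy":-0.028,"dz":0.01,"rx":0,"ry":0,"rz":0},{"dx":0,"dy":0,"dz":0,"rx":0,"ry":0,"rz":0},{"dx":0,"dy":0,"dz":0,"rx":0,"ry":0,"rz":0}]'; python3 st.py .553 -.154 .134
```

```text
time: 2.82
ee_pos: [0.4694, -0.0046, 0.2449]
tool_rot: [-2.192, 2.249, -0.001]
force: [0.7, 1.2, 0.2]
grip_width: 0.0478
time: 3.45
ee_pos: [0.548, -0.1553, 0.2043]
tool_rot: [2.19, -2.252, -0.001]
force: [-1.0, -0.3, 0.5]
grip_width: 0.0475
t 3.45 pos [ 0.548  -0.1553  0.2043] F [-1.  -0.3  0.5] w 0.048 yaw 91.61 z [-0.001  0.    -1.   ]
tool shift [-0.0014 -0.005   0.0703]
```

```bash
python3 -m crank '[{"dx":-0.01,"dy":-0.005,"dz":0.025,"rx":0,"ry":0,"rz":0},{"dx":-0.011,"dy":0,"dz":0.025,"rx":0,"ry":0,"rz":0},{"dx":0,"dy":0,"dz":0.013,"rx":0,"ry":0,"rz":0},{"dx":0,"dy":0,"dz":0.004,"rx":0,"ry":0,"rz":0},{"dx":0,"dy":0,"dz":0,"rx":0,"ry":0,"rz":0}]'; python3 -m crank '[{"dx":0,"dy":0,"dz":0.002,"rx":0,"ry":0,"rz":0},{"dx":0,"dy":0,"dz":0,"rx":0,"ry":0,"rz":0}]';python3 st.py
```

```text
time: 4.08
ee_pos: [0.5543, -0.1343, 0.1383]
tool_rot: [-2.189, 2.252, -0.002]
force: [-0.6, -0.9, 0.0]
grip_width: 0.048
time: 4.32
ee_pos: [0.554, -0.1346, 0.136]
tool_rot: [-2.188, 2.253, -0.001]
force: [-0.3, -0.3, -0.1]
grip_width: 0.0477
t 4.33 pos [ 0.554  -0.1346  0.136 ] F [-0.3 -0.3 -0.1] w 0.048 yaw 91.68 z [ 0.001  0.    -1.   ]
```

```bash
for i in 1 2 3; do python3 -m crank '[{"dx":0,"dy":0,"dz":0.001,"rx":0,"ry":0,"rz":0},{"dx":0,"dy":0,"dz":0,"rx":0,"ry":0,"rz":0}]' | grep -E "pos|force"; done
```

```text
ee_pos: [0.5539, -0.1344, 0.1346]
force: [-0.5, -0.0, -0.6]
ee_pos: [0.554, -0.1345, 0.1343]
force: [-1.7, -0.9, 5.1]
ee_pos: [0.5541, -0.1348, 0.1342]
force: [-2.9, -0.8, 9.1]
```

```bash
python3 -m crank '[{"dx":-0.005,"dy":0,"dz":0,"rx":0,"ry":0,"rz":0},{"dx":-0.009,"dy":0,"dz":0,"rx":0,"ry":0,"rz":0},{"dx":-0.011,"dy":0,"dz":0,"rx":0,"ry":0,"rz":0},{"dx":-0.012,"dy":0,"dz":0,"rx":0,"ry":0,"rz":0},{"dx":-0.012,"dy":0,"dz":0.0004,"rx":0,"ry":0,"rz":0},{"dx":-0.011,"dy":0,"dz":0.001,"rx":0,"ry":0,"rz":0},{"dx":-0.008,"dy":0,"dz":0.0012,"rx":0,"ry":0,"rz":0},{"dx":-0.005,"dy":0,"dz":0.001,"rx":0,"ry":0,"rz":0},{"dx":-0.002,"dy":0,"dz":0.0004,"rx":0,"ry":0,"rz":0},{"dx":0,"dy":0,"dz":0,"rx":0,"ry":0,"rz":0}]'; python3 - <<'E'
from h import *
for n in("top","scene"):
    c=imaging.camera(n);cv2.imwrite(f"pics/{n}1.png",c["image"][:,:,::-1]);np.save(n+".npy",c,allow_pickle=True)
    print(proj(c,np.array([[.556,-.08,.062]])))
t=np.load("top.npy",allow_pickle=True).item()["image"];s=np.load("scene.npy",allow_pickle=True).item()["image"]
cv2.imwrite("pics/a.png",np.hstack([cv2.resize(i,None,fx=4,fy=4,interpolation=2) for i in(t[90:210,220:320],s[190:310,220:320])])[:,:,::-1])
E
```

```text
time: 6.32
ee_pos: [0.5568, -0.0589, 0.1303]
tool_rot: [-2.189, 2.251, -0.002]
force: [-3.3, 2.1, 9.7]
grip_width: 0.0479
[[265.9154533  159.66854689]]
[[256.50492451 232.3155178 ]]
```

View pics/a.png

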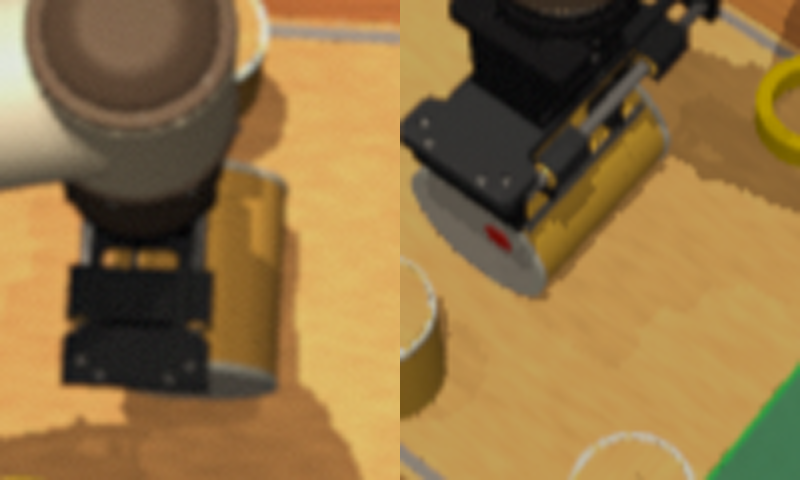

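```bash
python3 -m crank '[{"dx":0,"dy":0,"dz":-0.007,"rx":0,"ry":0,"rz":0},{"dx":0,"dy":0,"dz":-0.008,"rx":0,"ry":0,"rz":0},{"dx":0.02,"dy":0,"dz":0,"rx":0,"ry":0,"rz":0},{"dx":0.025,"dy":0,"dz":0,"rx":0,"ry":0,"rz":0},{"dx":0.0097,"dy":0,"dz":0,"rx":0,"ry":0,"rz":0},{"dx":0,"dy":0,"dz":0.0092,"rx":0,"ry":0,"rz":0},{"dx":0,"dy":0,"dz":0.002,"rx":0,"ry":0,"rz":0},{"dx":0,"dy":0,"dz":0.003,"rx":0,"ry":0,"rz":0}]' -0.5 20; python3 -m crank '[{"dx":-0.005,"dy":0,"dz":-0.0009,"rx":0,"ry":0,"rz":0},{"dx":-0.009,"dy":0,"dz":-0.0012,"rx":0,"ry":0,"rz":-0.003},{"dx":-0.011,"dy":0,"dz":-0.0009,"rx":0,"ry":0,"rz":-0.004},{"dx":-0.0106,"dy":0,"dz":-0.0003,"rx":0,"ry":0,"rz":-0.004},{"dx":-0.012,"dy":0,"dz":0,"rx":0,"ry":0,"rz":-0.004},{"dx":-0.012,"dy":0,"dz":0,"rx":0,"ry":0,"rz":-0.004},{"dx":-0.014,"dy":0,"dz":0,"rx":0,"ry":0,"rz":-0.003},{"dx":-0.012,"dy":0,"dz":0.0004,"rx":0,"ry":0,"rz":0},{"dx":-0.01,"dy":0,"dz":0.0008,"rx":0,"ry":0,"rz":0},{"dx":-0.0075,"dy":0,"dz":0.001,"rx":0,"ry":0,"rz":0},{"dx":-0.0045,"dy":0,"dz":0.0007,"rx":0,"ry":0,"rz":0},{"dx":-0.0016,"dy":0,"dz":0.0003,"rx":0,"ry":0,"rz":0}]';python3 st.py; python3 - <<'E'
from h import *
for n in("top","scene"):
    c=imaging.camera(n);np.save(n+".npy",c,allow_pickle=True)
t=np.load("top.npy",allow_pickle=True).item()["image"];s=np.load("scene.npy",allow_pickle=True).item()["image"]
cv2.imwrite("pics/b.png",np.hstack([cv2.resize(i,None,fx=4,fy=4,interpolation=2) for i in(t[90:210,190:290],s[200:320,240:340])])[:,:,::-1])
E
```

```text
time: 7.42
ee_pos: [0.5541, -0.1142, 0.1301]
tool_rot: [2.189, -2.25, -0.0]
force: [-5.5, -2.3, 13.0]
grip_width: 0.0651
time: 8.93
ee_pos: [0.5571, -0.0036, 0.1309]
tool_rot: [-2.215, 2.225, -0.003]
force: [-1.3, 1.7, 7.0]
grip_width: 0.0652
t 8.93 pos [ 0.5571 -0.0036  0.1309] F [-1.3  1.7  7. ] w 0.065 yaw 90.27 z [ 0.003  0.    -1.   ]
```

View pics/b.png

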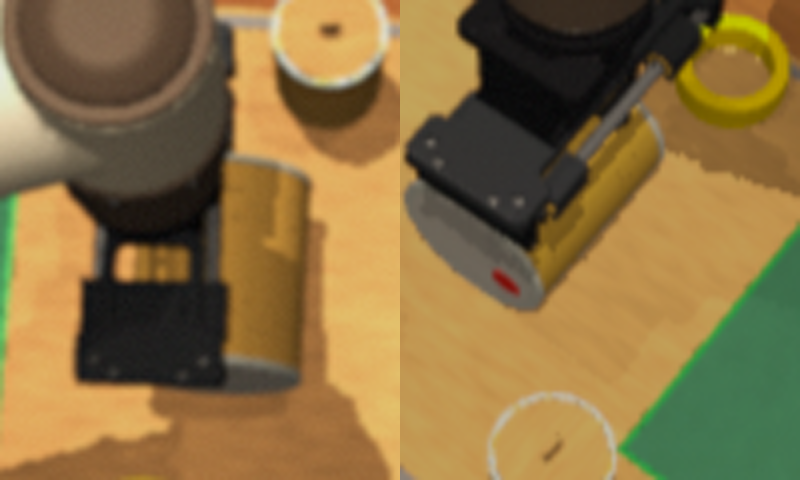

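```bash
python3 - <<'E'
from h import *
T=np.load("top.npy",allow_pickle=True).item();S=np.load("scene.npy",allow_pickle=True).item()
pt=np.array([(310,185),(305,280),(300,380),(240,393),(275,392),(235,155),(270,159)])/4+[190-.4,90-.4]
ps=(np.array([(664,150),(600,230),(535,308),(405,205),(440,267),(480,297),(660,120)])-[400,0])/4+[240-.4,200-.4]
for o in ([(T,pt)],[(T,pt),(S,ps)]):
    r=fit(o,[.557,-.03,-.02]);print(r.x.round(4),np.degrees(r.x[2]),r.fun.round(1))
E
```

```text
[ 0.5567 -0.03   -0.0281] -1.6074289283801795 [ 0.1  0.1  0.  -0.1 -0.3 -0.  -0.4]
[ 0.5574 -0.0293 -0.0226] -1.2940546767940553 [-0.4 -0.2 -0.2 -0.4 -0.7  0.3 -0.1 -0.5  0.2 -0.1 -0.1 -1.9 -1.5 -1.9]
```

```bash
python3 -m crank '[{"dx":0,"dy":0,"dz":-0.007,"rx":0,"ry":0,"rz":0},{"dx":0,"dy":0,"dz":-0.008,"rx":0,"ry":0,"rz":0},{"dx":0.02,"dy":0,"dz":0,"rx":0,"ry":0,"rz":0},{"dx":0.025,"dy":0,"dz":0,"rx":0,"ry":0,"rz":0},{"dx":0.008,"dy":0,"dz":0,"rx":0,"ry":0,"rz":0},{"dx":0,"dy":0,"dz":0.0092,"rx":0,"ry":0,"rz":0},{"dx":0,"dy":0,"dz":0.002,"rx":0,"ry":0,"rz":0},{"dx":0,"dy":0,"dz":0.0038,"rx":0,"ry":0,"rz":0}]'; python3 -m crank '[{"dx":-0.005,"dy":0,"dz":-0.0009,"rx":0,"ry":0,"rz":0},{"dx":-0.009,"dy":0,"dz":-0.0012,"rx":0,"ry":0,"rz":0},{"dx":-0.011,"dy":0,"dz":-0.0009,"rx":0,"ry":0,"rz":0},{"dx":-0.0106,"dy":0,"dz":-0.0003,"rx":0,"ry":0,"rz":0},{"dx":-0.012,"dy":0,"dz":0,"rx":0,"ry":0,"rz":0},{"dx":-0.012,"dy":0,"dz":0,"rx":0,"ry":0,"rz":0},{"dx":-0.014,"dy":0,"dz":0,"rx":0,"ry":0,"rz":0},{"dx":-0.012,"dy":0,"dz":0.0004,"rx":0,"ry":0,"rz":0},{"dx":-0.01,"dy":0,"dz":0.0008,"rx":0,"ry":0,"rz":0},{"dx":-0.0075,"dy":0,"dz":0.001,"rx":0,"ry":0,"rz":0},{"dx":-0.0045,"dy":0,"dz":0.0007,"rx":0,"ry":0,"rz":0},{"dx":-0.0016,"dy":0,"dz":0.0003,"rx":0,"ry":0,"rz":0}]';python3 st.py
```

```text
time: 10.02
ee_pos: [0.5559, -0.0579, 0.1301]
tool_rot: [2.214, -2.227, 0.001]
force: [-6.2, -2.7, 15.0]
grip_width: 0.0653
time: 11.52
ee_pos: [0.5585, 0.0527, 0.1311]
tool_rot: [-2.213, 2.224, -0.004]
force: [2.0, 1.1, 6.1]
grip_width: 0.0652
t 11.53 pos [0.5585 0.0527 0.1311] F [2.  1.1 6.1] w 0.065 yaw 90.28 z [ 0.005  0.001 -1.   ]
```

```bash
python3 -m crank '[{"dx":0,"dy":0,"dz":-0.007,"rx":0,"ry":0,"rz":0},{"dx":0,"dy":0,"dz":-0.008,"rx":0,"ry":0,"rz":0},{"dx":0.02,"dy":0,"dz":0,"rx":0,"ry":0,"rz":0},{"dx":0.025,"dy":0,"dz":0,"rx":0,"ry":0,"rz":0},{"dx":0.009,"dy":0,"dz":0,"rx":0,"ry":0,"rz":0},{"dx":0,"dy":0,"dz":0.0092,"rx":0,"ry":0,"rz":0},{"dx":0,"dy":0,"dz":0.002,"rx":0,"ry":0,"rz":0},{"dx":0,"dy":0,"dz":0.0036,"rx":0,"ry":0,"rz":0}]'; python3 -m crank '[{"dx":-0.005,"dy":0,"dz":-0.0009,"rx":0,"ry":0,"rz":0},{"dx":-0.009,"dy":0,"dz":-0.0012,"rx":0,"ry":0,"rz":0},{"dx":-0.011,"dy":0,"dz":-0.0009,"rx":0,"ry":0,"rz":0},{"dx":-0.0106,"dy":0,"dz":-0.0003,"rx":0,"ry":0,"rz":0},{"dx":-0.012,"dy":0,"dz":0,"rx":0,"ry":0,"rz":0},{"dx":-0.012,"dy":0,"dz":0,"rx":0,"ry":0,"rz":0},{"dx":-0.014,"dy":0,"dz":0,"rx":0,"ry":0,"rz":0},{"dx":-0.012,"dy":0,"dz":0.0004,"rx":0,"ry":0,"rz":0},{"dx":-0.01,"dy":0,"dz":0.0008,"rx":0,"ry":0,"rz":0},{"dx":-0.0075,"dy":0,"dz":0.001,"rx":0,"ry":0,"rz":0},{"dx":-0.0045,"dy":0,"dz":0.0007,"rx":0,"ry":0,"rz":0},{"dx":-0.0016,"dy":0,"dz":0.0003,"rx":0,"ry":0,"rz":0}]';python3 -m crank '[{"dx":0,"dy":0,"dz":-0.007,"rx":0,"ry":0,"rz":0},{"dx":0,"dy":0,"dz":-0.02,"rx":0,"ry":0,"rz":0},{"dx":0.04,"dy":0,"dz":-0.05,"rx":0,"ry":0,"rz":0},{"dx":0.055,"dy":0,"dz":0,"rx":0,"ry":0,"rz":0},{"dx":0.055,"dy":0,"dz":0,"rx":0,"ry":0,"rz":0},{"dx":0.05,"dy":0,"dz":0,"rx":0,"ry":0,"rz":0},{"dx":0,"dy":0,"dz":0,"rx":0,"ry":0,"rz":0}]';python3 - <<'E'
from h import *
for n in("top","scene"):
    c=imaging.camera(n);np.save(n+".npy",c,allow_pickle=True)
t=np.load("top.npy",allow_pickle=True).item()["image"];s=np.load("scene.npy",allow_pickle=True).item()["image"]
cv2.imwrite("pics/c.png",np.hstack([cv2.resize(i,None,fx=4,fy=4,interpolation=2) for i in(t[110:230,150:250],s[220:340,265:365])])[:,:,::-1])
E
```

```text
time: 12.52
ee_pos: [0.5564, -0.0024, 0.1298]
tool_rot: [2.215, -2.228, 0.001]
force: [-2.8, -1.5, 10.4]
grip_width: 0.0651
time: 14.02
ee_pos: [0.559, 0.1086, 0.1315]
tool_rot: [-2.212, 2.223, -0.004]
force: [1.7, 0.7, 6.6]
grip_width: 0.0655
time: 14.9
ee_pos: [0.5547, -0.095, 0.2051]
tool_rot: [2.208, -2.234, -0.002]
force: [-0.3, 0.4, -0.4]
grip_width: 0.0652
```

View pics/c.png

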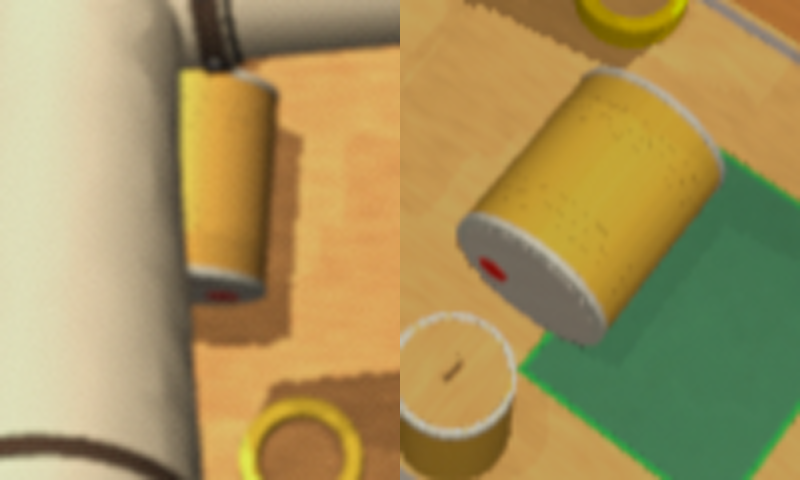

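```bash
python3 - <<'E'
from h import *
T=np.load("top.npy",allow_pickle=True).item();S=np.load("scene.npy",allow_pickle=True).item()
pt=np.array([(277,95),(270,190),(263,290),(225,303),(255,299),(255,73)])/4+[150-.4,110-.4]
ps=(np.array([(580,76),(520,146),(459,218),(723,180),(665,262),(602,345),(615,66),(680,103),(714,145),(466,255),(500,303),(550,338)])-[400,0])/4+[265-.4,220-.4]
b=np.radians(-2.1);bx=np.array([np.cos(b),np.sin(b)]);by=np.array([-bx[1],bx[0]])
for o in ([(T,pt)],[(S,ps)],[(T,pt),(S,ps)]):
    r=fit(o,[.557,.08,-.02]);d=np.array([.5575,.170])-r.x[:2];print(r.x.round(4),np.degrees(r.x[2]),"to go",(d@bx).round(4),(d@by).round(4),r.fun.round(1))
E
python3 st.py
```

```text
[ 0.5608  0.0839 -0.0316] -1.8079485153437478 to go -0.0064 0.0859 [ 0.1  0.2  0.1 -0.4 -0.4 -0.8]
[ 0.5605  0.0838 -0.0128] -0.7341434797331703 to go -0.0062 0.086 [-0.5 -1.  -1.3 -0.6 -1.1 -1.1 -1.5 -1.  -0.5  0.1 -1.4 -1.4]
[ 0.5606  0.0839 -0.0222] -1.274120756539264 to go -0.0062 0.086 [-0.1  0.2  0.4 -0.4 -0.4 -0.8 -0.8 -1.  -1.1 -0.4 -1.  -1.3 -1.5 -1.1
 -0.5  0.1 -1.4 -1.4]
t 15.0 pos [ 0.5552 -0.0927  0.2052] F [ 0.2  0.8 -0.4] w 0.065 yaw 90.48 z [-0.001  0.    -1.   ]
```

```bash
python3 -m crank '[{"dx":-0.04,"dy":0,"dz":0,"rx":0,"ry":0,"rz":0},{"dx":-0.05,"dy":0,"dz":0.02,"rx":0,"ry":0,"rz":0},{"dx":-0.04,"dy":-0.002,"dz":0.025,"rx":0,"ry":0,"rz":0},{"dx":-0.0183,"dy":0,"dz":0.017,"rx":0,"ry":0,"rz":0},{"dx":0,"dy":0,"dz":0.009,"rx":0,"ry":0,"rz":0},{"dx":0,"dy":0,"dz":0.003,"rx":0,"ry":0,"rz":0},{"dx":0,"dy":0,"dz":0.0026,"rx":0,"ry":0,"rz":0}]'; python3 st.py
```

```text
time: 15.88
ee_pos: [0.5583, 0.0549, 0.1304]
tool_rot: [2.213, -2.228, 0.001]
force: [-4.2, -1.7, 12.7]
grip_width: 0.0654
t 15.88 pos [0.5583 0.0549 0.1304] F [-4.2 -1.7 12.7] w 0.065 yaw 90.39 z [-0.001 -0.001 -1.   ]
```

```bash
python3 -m crank '[{"dx":-0.005,"dy":0,"dz":-0.0009,"rx":0,"ry":0,"rz":0},{"dx":-0.009,"dy":0,"dz":-0.0012,"rx":0,"ry":0,"rz":0},{"dx":-0.011,"dy":0,"dz":-0.0009,"rx":0,"ry":0,"rz":0},{"dx":-0.0106,"dy":0,"dz":-0.0003,"rx":0,"ry":0,"rz":0},{"dx":-0.012,"dy":0,"dz":0,"rx":0,"ry":0,"rz":0},{"dx":-0.012,"dy":0,"dz":0,"rx":0,"ry":0,"rz":0},{"dx":-0.014,"dy":0,"dz":0,"rx":0,"ry":0,"rz":0},{"dx":-0.012,"dy":0,"dz":0.0004,"rx":0,"ry":0,"rz":0},{"dx":-0.01,"dy":0,"dz":0.0008,"rx":0,"ry":0,"rz":0},{"dx":-0.0075,"dy":0,"dz":0.001,"rx":0,"ry":0,"rz":0},{"dx":-0.0045,"dy":0,"dz":0.0007,"rx":0,"ry":0,"rz":0},{"dx":-0.0016,"dy":0,"dz":0.0003,"rx":0,"ry":0,"rz":0}]';python3 st.py; python3 -m crank '[{"dx":0,"dy":0,"dz":-0.007,"rx":0,"ry":0,"rz":0},{"dx":0,"dy":0,"dz":-0.02,"rx":0,"ry":0,"rz":0},{"dx":0.04,"dy":0,"dz":-0.05,"rx":0,"ry":0,"rz":0},{"dx":0.055,"dy":0,"dz":0,"rx":0,"ry":0,"rz":0},{"dx":0.055,"dy":0,"dz":0,"rx":0,"ry":0,"rz":0},{"dx":0.05,"dy":0,"dz":0,"rx":0,"ry":0,"rz":0},{"dx":0,"dy":0,"dz":0,"rx":0,"ry":0,"rz":0}]';python3 - <<'E'
from h import *
for n in("top","scene"):
    c=imaging.camera(n);np.save(n+".npy",c,allow_pickle=True)
t=np.load("top.npy",allow_pickle=True).item()["image"];s=np.load("scene.npy",allow_pickle=True).item()["image"]
cv2.imwrite("pics/d.png",np.hstack([cv2.resize(i,None,fx=4,fy=4,interpolation=2) for i in(t[110:230,125:225],s[230:350,290:390])])[:,:,::-1])
E
```

```text
time: 17.38
ee_pos: [0.5609, 0.1656, 0.131]
tool_rot: [-2.211, 2.226, -0.003]
force: [-0.1, 1.4, 5.8]
grip_width: 0.0652
t 17.38 pos [0.5609 0.1656 0.131 ] F [-0.1  1.4  5.8] w 0.065 yaw 90.39 z [ 0.004  0.002 -1.   ]
time: 18.25
ee_pos: [0.5573, -0.0374, 0.2049]
tool_rot: [2.207, -2.235, -0.001]
force: [0.7, -0.4, -0.0]
grip_width: 0.065
```

View pics/d.png

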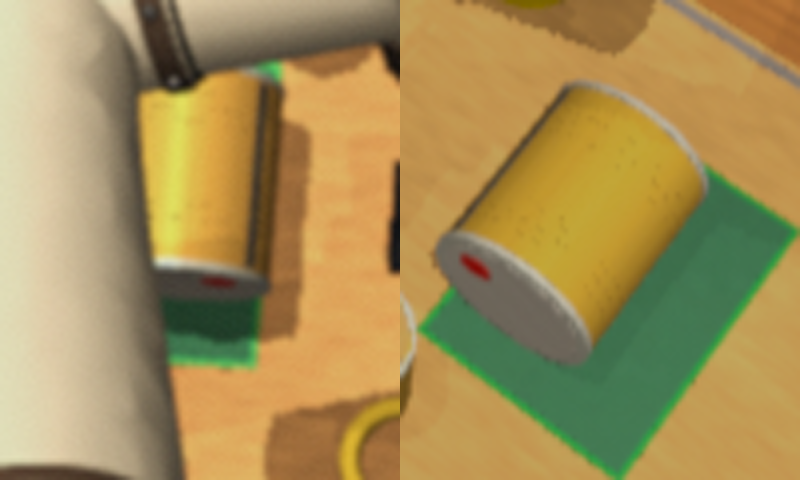

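```bash
python3 - <<'E'
from h import *
T=np.load("top.npy",allow_pickle=True).item();S=np.load("scene.npy",allow_pickle=True).item()
pt=np.array([(282,95),(276,190),(270,285),(200,297),(240,296)])/4+[125-.4,110-.4]
ps=(np.array([(562,90),(500,163),(438,238),(708,190),(650,272),(592,355),(600,82),(660,118),(695,155),(445,275),(490,328),(540,358)])-[400,0])/4+[290-.4,230-.4]
w=ray(S,(np.array([(798,232),(622,478),(420,325)])-[400,0])/4+[290-.4,230-.4],.012)[:,:2]
print("bay corners",w.round(4).tolist(),"centre",(w[0]+w[2])/2,"yaw",np.degrees(np.arctan2(*(w[1]-w[0])[::-1])),np.linalg.norm(w[1]-w[0]),np.linalg.norm(w[2]-w[1]))
b=np.radians(-2.1);bx=np.array([np.cos(b),np.sin(b)]);by=np.array([-bx[1],bx[0]])
for o in ([(T,pt)],[(S,ps)],[(T,pt),(S,ps)]):
    r=fit(o,[.56,.14,-.02]);d=np.array([.5575,.170])-r.x[:2];print(r.x.round(4),np.degrees(r.x[2]),"to go",(d@bx).round(4),(d@by).round(4),r.fun.round(1))
E
```

```text
bay corners [[0.4671, 0.2422], [0.6507, 0.2357], [0.6454, 0.0971]] centre [0.55621341 0.16967175] yaw -2.044978695094028 0.18371300264540386 0.13868477871479556
[ 0.5621  0.1393 -0.0159] -0.9102150716623819 to go -0.0057 0.0305 [-0. -0.  0. -0.  0.]
[ 0.5618  0.1397 -0.0298] -1.7071377284052522 to go -0.0054 0.0301 [-0.1 -0.6 -0.8 -0.5 -0.2 -0.9 -1.1 -0.4 -0.5 -0.3 -1.1 -0.7]
[ 0.5619  0.1396 -0.0245] -1.4044711763008508 to go -0.0055 0.0302 [ 0.1 -0.1 -0.3  0.1  0.2  0.1 -0.5 -0.9 -0.7 -0.3 -0.8 -1.1 -0.5 -0.5
 -0.2 -1.1 -0.7]
```

```bash
python3 -m crank '[{"dx":-0.04,"dy":0,"dz":0,"rx":0,"ry":0,"rz":0.017},{"dx":-0.05,"dy":0,"dz":0.02,"rx":0,"ry":0,"rz":0},{"dx":-0.04,"dy":0,"dz":0.025,"rx":0,"ry":0,"rz":0},{"dx":-0.016,"dy":0,"dz":0.017,"rx":0,"ry":0,"rz":0},{"dx":0,"dy":0,"dz":0.009,"rx":0,"ry":0,"rz":0},{"dx":0,"dy":0,"dz":0.003,"rx":0,"ry":0,"rz":0},{"dx":0,"dy":0,"dz":0.0026,"rx":0,"ry":0,"rz":0}]'; python3 -m crank '[{"dx":-0.005,"dy":0,"dz":-0.0009,"rx":0,"ry":0,"rz":0.002},{"dx":-0.009,"dy":0,"dz":-0.0012,"rx":0,"ry":0,"rz":0.003},{"dx":-0.011,"dy":0,"dz":-0.0009,"rx":0,"ry":0,"rz":0.003},{"dx":-0.0106,"dy":0,"dz":-0.0003,"rx":0,"ry":0,"rz":0.003},{"dx":-0.010,"dy":0,"dz":0,"rx":0,"ry":0,"rz":0.003},{"dx":-0.007,"dy":0,"dz":0,"rx":0,"ry":0,"rz":0.002},{"dx":-0.0045,"dy":0,"dz":0,"rx":0,"ry":0,"rz":0},{"dx":-0.0024,"dy":0,"dz":0,"rx":0,"ry":0,"rz":0},{"dx":0,"dy":0,"dz":0,"rx":0,"ry":0,"rz":0}]';python3 st.py; python3 -m crank '[{"dx":0,"dy":0,"dz":-0.004,"rx":0,"ry":0,"rz":0},{"dx":0,"dy":0,"dz":-0.025,"rx":0,"ry":0,"rz":0},{"dx":0.03,"dy":0,"dz":-0.05,"rx":0,"ry":0,"rz":0},{"dx":0.055,"dy":0,"dz":0,"rx":0,"ry":0,"rz":0},{"dx":0.055,"dy":0,"dz":0,"rx":0,"ry":0,"rz":0},{"dx":0.055,"dy":0,"dz":0,"rx":0,"ry":0,"rz":0},{"dx":0.055,"dy":0,"dz":0,"rx":0,"ry":0,"rz":0},{"dx":0.055,"dy":0,"dz":0,"rx":0,"ry":0,"rz":0},{"dx":0,"dy":0,"dz":0,"rx":0,"ry":0,"rz":0}]';python3 - <<'E'
from h import *
for n in("top","scene"):
    c=imaging.camera(n);np.save(n+".npy",c,allow_pickle=True)
t=np.load("top.npy",allow_pickle=True).item()["image"];s=np.load("scene.npy",allow_pickle=True).item()["image"]
cv2.imwrite("pics/e.png",np.hstack([cv2.resize(i,None,fx=4,fy=4,interpolation=2) for i in(t[110:230,115:215],s[230:350,300:400])])[:,:,::-1])
E
```

```text
time: 19.23
ee_pos: [0.5605, 0.1102, 0.1301]
tool_rot: [2.193, -2.247, 0.001]
force: [-5.9, -2.8, 14.1]
grip_width: 0.0651
time: 20.35
ee_pos: [0.5627, 0.1704, 0.1343]
tool_rot: [-2.176, 2.265, -0.001]
force: [-5.9, 1.1, 8.4]
grip_width: 0.0656
t 20.35 pos [0.5627 0.1704 0.1343] F [-5.9  1.1  8.4] w 0.066 yaw 92.32 z [ 0.001  0.    -1.   ]
time: 21.48
ee_pos: [0.5499, -0.1375, 0.2109]
tool_rot: [-2.169, 2.272, -0.001]
force: [-0.5, -0.0, 0.0]
grip_width: 0.0652
```

View pics/e.png

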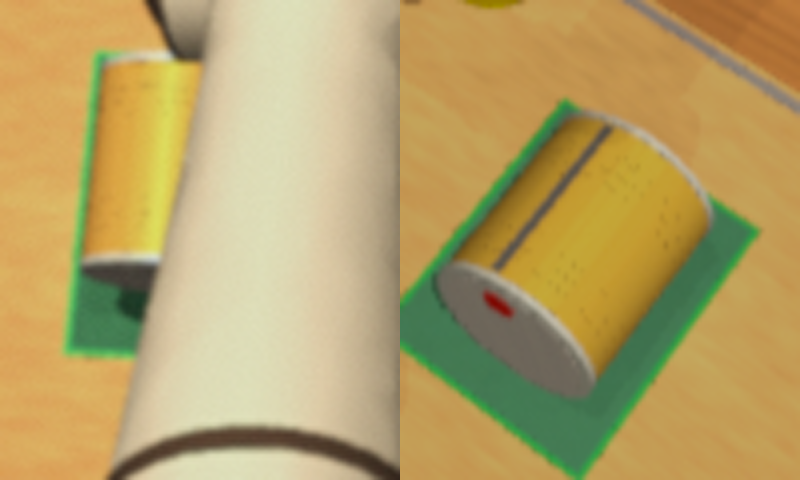

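```bash
python3 - <<'E'
from h import *
T=np.load("top.npy",allow_pickle=True).item();S=np.load("scene.npy",allow_pickle=True).item()
pt=np.array([(101,70),(92,165),(82,265),(140,53),(120,287)])/4+[115-.4,110-.4]
ps=(np.array([(565,118),(500,191),(437,268),(713,220),(655,303),(596,386),(600,112),(660,143),(700,188),(445,303),(495,361),(550,395)])-[400,0])/4+[300-.4,230-.4]
b=np.radians(-2.1);bx=np.array([np.cos(b),np.sin(b)]);by=np.array([-bx[1],bx[0]])
for o in ([(T,pt)],[(S,ps)],[(T,pt),(S,ps)]):
    r=fit(o,[.56,.17,-.02]);d=np.array([.5575,.170])-r.x[:2];print(r.x.round(4),np.degrees(r.x[2]),"to go",(d@bx).round(4),(d@by).round(4),r.fun.round(1))
im=cv2.cvtColor(S["image"],cv2.COLOR_RGB2BGR);cv2.polylines(im,[cv2.convexHull(proj(S,rim(*r.x)).astype(np.float32)).astype(int)],True,(0,0,255))
cv2.imwrite("pics/f.png",im)
E
```

```text
[ 0.563   0.1679 -0.0292] -1.6758012342986244 to go -0.0055 0.0019 [ 0.1  0.1 -0.  -0.4 -0.4]
[ 0.5631  0.1684 -0.049 ] -2.80682060047784 to go -0.0057 0.0014 [-0.2 -1.1 -1.  -0.7 -0.4 -1.1 -0.7 -0.8 -0.4 -0.3 -0.9 -1.1]
[ 0.563   0.1682 -0.0414] -2.3714697996822185 to go -0.0056 0.0016 [-0.1  0.2  0.4 -0.3 -0.5  0.  -1.  -1.1 -0.8 -0.5 -1.  -0.7 -0.8 -0.3
 -0.2 -1.  -1.2]
```

View pics/f.png

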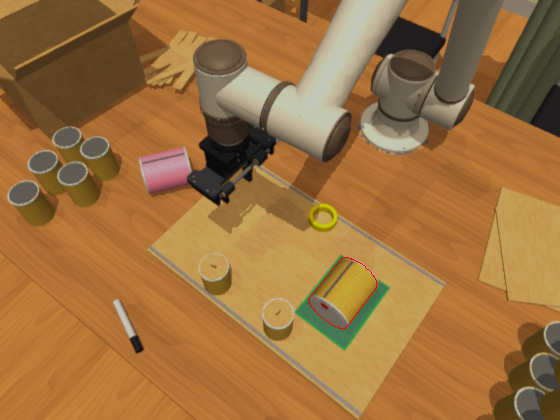

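```bash
python3 -m crank '[{"dx":0,"dy":0,"dz":0,"rx":0,"ry":0,"rz":0},{"dx":0,"dy":0,"dz":0,"rx":0,"ry":0,"rz":0}]'; python3 -c "
from plant import bot;print(bot.job_done())"
```

```text
time: 21.82
ee_pos: [0.5508, -0.1324, 0.2108]
tool_rot: [-2.178, 2.263, -0.0]
force: [-1.0, 0.5, -0.0]
grip_width: 0.0654
the job is handed in; nothing more can be done
None
```

The brass tin now lies in the green bay, and I handed the job in at 21.8 s of robot time with the gripper clear of everything. I rolled it about 294 mm in six gentle strokes, with both fingertips on its top (about 6–15 N of pressing force at the readings).

- **Position:** the last camera check puts the tin about 1.6 mm short of the bay's centre along the roll. It sits about 5.6 mm off-centre along the bay's length. I tried to steer that sideways offset out, but the tin barely followed, and I would not drag it, so the offset remains.
- **Squareness:** the combined fit gives the tin's axis at −2.4° against the bay's −2.1°. The two cameras disagree, though: −1.7° from the top view and −2.8° from the scene view.
- **Other objects:** in the last scene picture the small tins and the tape look unmoved. I judged that by eye and did not measure it.

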